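# Sort the vial racks by the grip of their soles before shaking

## Task

Find out which of the three vial racks still have a sole that grips: drag each one several centimetres across the bench, feeling how hard it resists, and lift it only then, from where the drag ended. Stand every rack that grips upright on the deck of the shaker, and every rack that glides easily upright in the red tray, wholly inside and side by side; then let go. Set the racks down without dropping or tipping them, and leave the glassware and other things on the bench alone.

Things in the scene. Friction and masses are not known exactly. Their poses are not given: they have to be found in the camera images.
- rack_a: Vial rack: blue block 120 x 64 mm, 30 mm high, with 8 fixed white-capped amber vials (tops at 50 mm). Aluminium carrying bar lengthwise over its middle: 90 mm (x) by 14 mm (y), from 64 to 86 mm up, on posts at x = +-40 mm; grip it across y at its middle. Origin: centre of the underside; x along the bar, z up. Its hidden sole grips or glides.
- rack_b: Vial rack built and looking just like rack_a, 0.45 to 0.75 kg. Which sole each rack has is drawn anew each time: all, some or none may grip. Dragged slowly and level, weight on the bench, a rack that grips resists with 2 to 4 N (friction about 0.5), one that glides with 0.4 to 0.9 N (about 0.1).
- rack_c: Vial rack built and looking just like rack_a; its sole may be of either kind. A sole keeps its kind throughout. A borderline rack, between the two kinds (1 to 2 N), may go to either place. A gripper that half lifts the rack or presses on it changes the drag in proportion.
- shaker: Bench shaker, fixed and switched off: white machine with a flat black rubber deck, 280 mm (x) by 170 mm (y), 70 mm above the bench, no rim. Origin: centre of its footprint at bench level; the control panel faces its -x. Three racks fit side by side, bars along y, at x = -80, 0 and 80 mm. It stands to the left or right.
- tray: Red plastic tray for racks to be re-soled, fixed, 280 mm (x) by 170 mm (y) outside, walls 4 mm thick and 30 mm high, floor about 4 mm above the bench. Origin: centre of its footprint at bench level. Three racks fit side by side, bars along y, at x = -80, 0 and 80 mm. It stands on the other side from the shaker.
- amber_1: Amber glass bottle with white cap, 48 mm diameter, 130 mm high; a bystander, to be left alone. Origin: on its underside, at the centre.
- amber_2: Amber glass bottle with white cap, 48 mm diameter, 130 mm high; a bystander, to be left alone. Origin: on its underside, at the centre.
- bluecap: Clear bottle with blue cap, 64 mm diameter, 140 mm high; a bystander, to be left alone. Origin: on its underside, at the centre.
- beaker: Glass beaker, 66 mm diameter, 85 mm high; a bystander, to be left alone. Origin: on its underside, at the centre.
- flask: Volumetric flask with green stopper, 80 mm diameter, 196 mm high; a bystander, to be left alone. Origin: on its underside, at the centre.
- timer: White lab timer lying flat, 42 x 65 mm, 18 mm high; a bystander, to be left alone. Origin: on its underside, at the centre.
- cap: Loose white screw cap, 38 mm diameter, 16 mm high; a bystander, to be left alone. Origin: on its underside, at the centre.
There are look-alikes about, which are no part of the job. Leave any green or purple look-alike of the rack_c alone.

How it is judged:
By the outcome, as a careful person would: the job done as asked, in the order asked, and still so for the second after the job is handed in, with the robot touching nothing.
It also fails if it takes over 72 s, if anything falls off the work surface, if the arm or the gripper's body presses on something with over 40 N, if the wrist force passes 120 N, or if a joint passes its speed limit or range.

## Robot

A 6-joint arm with a two-finger parallel gripper is mounted at the origin on the work surface. World frame = base frame: x ahead of the robot, y to its left, z up, the work surface at z = 0. Lengths are in m, angles in rad, forces in N, time in s.
With the tool pointing down it reaches from about 0.375 to 0.9 m from the base axis. Payload 3.1 kg.
Tool frame: the origin (TCP) lies midway between the tips of the shut fingers; the grasp point (between the pads) lies 19 mm behind it (manip.grasp_offset is the distance from the TCP to the grasp point, in m); z points along the fingers, y is the line along which they close (so a half turn about z gives the same grasp; the last joint's range is limited). The gripper opens to 85 mm and grips with 20 to 120 N. Pads are 22 mm wide; open, the fingers measure 114 mm over their backs; the gripper's body (76 mm by 85 mm) begins 54 mm behind the grasp point. The pads swing forward as they close: fully open they stand 13 mm farther back than shut.
Start: joints at [0.974, 0.527, 1.433, -0, 1.181, -0.178], TCP at [0.254, 0.571, 0.231] pointing down, gripper open.
Joint ranges: [-3.08, 3.08], [-0.75, 2.2], [0.22, 2.44], [-1.43, 4.57], [0, 2.65], [-2.85, 2.85]. Speed limits (rad/s): [2.79, 2.79, 3.14, 3.14, 3.14, 3.14].

## Interface

Orientations are given as a unit quaternion [x, y, z, w].
In Python, from station import sensors, cams, order, manip gives the robot as it stands.
- The arm moves only by the tool move_arm, never from a script. Its argument "targets" is a list of rows, each an object of numbers: "dx", "dy", "dz": the shift along the world's x, y, z normalised to -1 to 1, where 1 is 25 mm; "rx", "ry", "rz": the turn, a rotation vector about the world's x, y, z normalised to -1 to 1, where 1 is 30 degrees. A call has exactly 10 rows; each row shifts and turns the commanded pose from where the row before left it; what a row does not reach is not made up. A row lasts 1/8 s, in which the tool goes at most 62.5 mm and 10.7 degrees, less where a joint would pass 70% of its speed; a pose out of reach is approached as far as the arm can. A call with a number of a shift or a turn outside -1 to 1 is refused whole. A call with a gripper value outside its range is refused whole. "claw" is the opening in per cent of the stroke, from 0 (shut) to 100 (fully open), set as the call begins (left out, the last holds). The fingers move at their own pace and stop on an object; "newtons" is the grip in N (left out, the last holds). Time passes only in rows, so rows that do not move let the fingers close, or fill a call up. It gives the time, the measured TCP pose, the force, the opening and the grip force at its end, in the units of the state.
- sensors.sense(): the state, without advancing time (a new reading comes with each control period).
- cams.snapshot(name): name is "side" or "top"; returns the picture (384x512x3 uint8, red, green, blue); there is no depth.
- cams.camera_model(name): a dict with "fx", "fy", "cx", "cy" (pixels), "extrinsics" (4x4, takes a point from world to camera coordinates). Camera axes: x right, y down, z forward; pixel columns grow to the right and rows downward; lengths in m; the calibration is good to about 2 mm. A picture is of the moment at which its call begins. camera_model takes no time and is no camera call.
- order.sign_off(): hands the job in; it is judged then, once.
The state is a dict: "t": time; "q": joint angles; "qd": joint speeds; "tau": joint torques, N m; "tcp_pos": TCP position; "tool_rot": TCP orientation; "force": force on the tool from outside, world axes, zero at the start; "ft_torque": the same for the moment, N m; "finger_gap": opening from 0.0 (shut) to 1.0 (fully open); "gripper_force": force on a finger pad.
Only numpy, scipy, OpenCV 4.12 (cv2) and the standard library are available. Lean on these libraries where they do the work, as an engineer would, in place of code of your own. Each camera call takes 0.05 s, during which the arm holds its last target. There are 200 camera calls.

## Working session

There is one attempt and no reset: what is moved stays moved. The work goes in short steps, Python scripts to look and compute and a tool call to move; the robot and the scene stay as the last step left them, time stands still between calls to the robot, and variables do not carry over. Pictures are saved under pics/ and viewed, at most 10 in all, crops included, and the job is handed in when it is done.

Besides the shell and the picture viewer there is one more tool, called after ">>>" by a JSON object that holds its "op" and its "data". move_arm: Moves the arm, as the interface text tells. Scaled input: -1 to 1 covers 25 mm each way for a shift and 30 degrees each way for a turn. Its arguments: {"type":"object","properties":{"targets":{"type":"array"},"claw":{"type":"number"},"newtons":{"type":"number"}},"required":["targets"]}

```bash
mkdir -p pics; ls; cat > h.py <<'E'
import numpy as np,cv2
from station import sensors,cams,order,manip
def px(n,u,v,z):
    m=cams.camera_model(n);E=np.array(m["extrinsics"]);R,t=E[:3,:3],E[:3,3]
    d=R.T@np.array([(u-m["cx"])/m["fx"],(v-m["cy"])/m["fy"],1]);c=-R.T@t
    return (c+d*(z-c[2])/d[2])[:2]
def snap(n,f):
    im=cams.snapshot(n);cv2.imwrite(f"pics/{f}.png",im[:,:,::-1]);return im
E
python3 - <<'E'
from h import *
a=snap("top","t0");b=snap("side","s0")
cv2.imwrite("pics/t0b.png",cv2.resize(a[:,:,::-1],(800,600),interpolation=cv2.INTER_CUBIC))
for n in("top","side"):
    m=cams.camera_model(n);E=np.array(m["extrinsics"]);print(n,m["fx"],-E[:3,:3].T@E[:3,3])
print(sensors.sense())
E
```

```text
pics
top 458.00972522710924 [ 0.35205953 -0.01225961  1.21435325]
side 427.1927154423896 [ 0.13670916 -0.97204466  0.65775674]
{'t': 0.1, 'q': array([ 9.73494438e-01,  5.28393589e-01,  1.43376730e+00,  1.67697218e-06,
        1.18141836e+00, -1.78479907e-01]), 'qd': array([ 8.22053683e-04, -1.76965900e-03, -2.50415604e-03,  9.70822094e-05,
        7.99335850e-04,  5.93184138e-04]), 'tau': array([ 1.64384401e-04, -4.43309104e+01, -1.78586662e+01, -2.21477521e-04,
        3.92008471e-03,  2.39030760e-05]), 'tcp_pos': array([0.25377038, 0.57045572, 0.23042114]), 'tool_rot': array([ 2.07884004e-01,  9.78152981e-01, -9.19211867e-04, -3.76419861e-04]), 'force': array([ 0.20286921, -0.11003519, -0.21444525]), 'ft_torque': array([ 0.0159566 , -0.04309901, -0.03579113]), 'gripper_force': 0.0, 'finger_gap': 1.0001018927125682}
```

View pics/t0b.png

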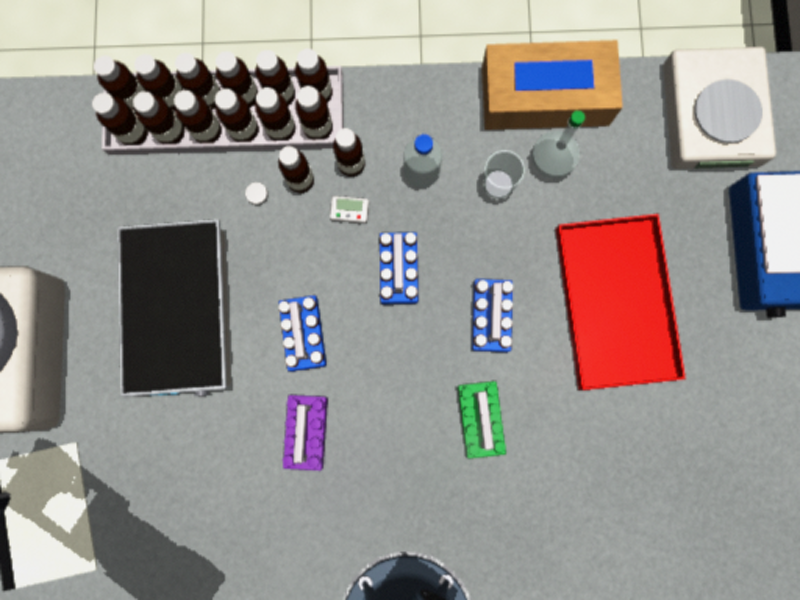

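View pics/s0.png

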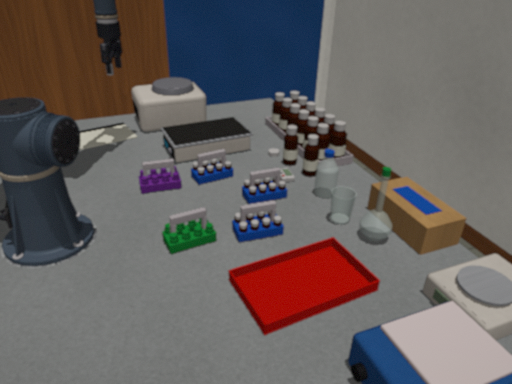

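The three blue racks with white caps are at (301,333), (398,267) and (492,315) in the 800x600 top view. The purple one at (305,432) and the green one at (482,419) are decoys. The shaker is the black deck at left (172,308), not the round-plate machine at the far left. The tray is at (620,302). Next I'll measure these and check an enlarged crop.

```bash
cat >> h.py <<'E'
def blobs(im,lo,hi,z,amin=150,roi=(120,400,120,350)):
    hsv=cv2.cvtColor(im,cv2.COLOR_RGB2HSV);m=cv2.inRange(hsv,lo,hi);m=cv2.morphologyEx(m,cv2.MORPH_CLOSE,np.ones((5,5)))
    out=[]
    for c in cv2.findContours(m,cv2.RETR_EXTERNAL,cv2.CHAIN_APPROX_NONE)[0]:
        if cv2.contourArea(c)<amin: continue
        h=cv2.convexHull(c)[:,0].astype(float)
        w=np.array([px("top",u,v,z) for u,v in h],np.float32)
        (cx,cy),(a,b),an=cv2.minAreaRect(w)
        if a<b: a,b,an=b,a,an+90
        out.append((h.mean(0).round(),round(cx,4),round(cy,4),round(a,3),round(b,3),round((an+90)%180-90,1)))
    return out
E
python3 - <<'E'
from h import *
a=cv2.imread("pics/t0.png")[:,:,::-1].copy()
print("blue");[print(o) for o in blobs(a,(105,120,60),(125,255,255),.03)]
print("red");[print(o) for o in blobs(a,(0,150,60),(8,255,255),.03,2000)]
print("blk");[print(o) for o in blobs(a,(0,0,0),(180,120,50),.07,3000)]
r=a[130:250,160:340];cv2.imwrite("pics/c0.png",cv2.resize(r[:,:,::-1],(800,533),interpolation=cv2.INTER_CUBIC))
E
```

```text
blue
(array([197., 214.]), 0.4699, 0.1604, 0.12, 0.064, 6.7)
(array([311., 207.]), 0.4919, -0.1526, 0.118, 0.062, -1.6)
(array([255., 182.]), 0.5754, -0.0022, 0.12, 0.063, -1.2)
(array([490., 150.]), 0.6094, -0.6367, 0.227, 0.087, -1.8)
(array([359.,  49.]), 0.9096, -0.2807, 0.134, 0.051, -89.9)
red
(array([393., 179.]), 0.5106, -0.3667, 0.279, 0.175, 4.7)
blk
(array([109., 204.]), 0.5155, 0.3706, 0.265, 0.156, 2.9)
```

View pics/c0.png

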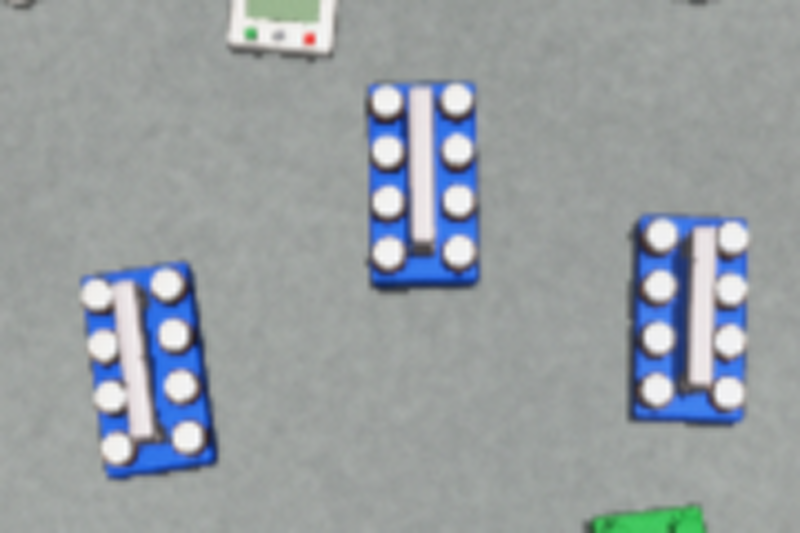

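The crop confirms the three targets: blue blocks, 8 white caps and an aluminium bar each, and the measured 120x64 mm matches. The decoys are green and purple. I'll go above the left rack first, at (0.470, 0.160) and 6.7°.

>>> {"op": "move_arm", "data": {"claw": 50, "newtons": 60, "targets": [{"dx": 0.43, "dy": -0.82, "rz": 0.34}, {"dx": 0.43, "dy": -0.82, "rz": 0.34}, {"dx": 0.43, "dy": -0.82, "rz": 0.34}, {"dx": 0.43, "dy": -0.82}, {"dx": 0.43, "dy": -0.82}, {"dx": 0.43, "dy": -0.82}, {"dx": 0.43, "dy": -0.82}, {"dx": 0.43, "dy": -0.82}, {"dx": 0.43, "dy": -0.82}, {"dx": 0.43, "dy": -0.82}]}}

```text
schema error: expected keys dx, dy, dz, rx, ry, rz
```

>>> {"op": "move_arm", "data": {"targets": [{"dx": 0.48, "dy": -0.91}, {"dx": 0.48, "dy": -0.91}, {"dx": 0.48, "dy": -0.91}, {"dx": 0.48, "dy": -0.91}, {"dx": 0.48, "dy": -0.91, "dz": -0.5}, {"dx": 0.48, "dy": -0.91, "dz": -0.8}, {"dx": 0.48, "dy": -0.91, "dz": -0.8}, {"dx": 0.48, "dy": -0.91, "dz": -0.8}, {"dx": 0.48, "dy": -0.91, "dz": -0.8}, {}]}}

```text
schema error: expected keys dx, dy, dz, rx, ry, rz
```

>>> {"op": "move_arm", "data": {"claw": 50, "newtons": 60, "targets": [{"dx": 0.43, "dy": -0.82, "dz": 0, "rx": 0, "ry": 0, "rz": 0.34}, {"dx": 0.43, "dy": -0.82, "dz": 0, "rx": 0, "ry": 0, "rz": 0.34}, {"dx": 0.43, "dy": -0.82, "dz": 0, "rx": 0, "ry": 0, "rz": 0.34}, {"dx": 0.43, "dy": -0.82, "dz": 0, "rx": 0, "ry": 0, "rz": 0}, {"dx": 0.43, "dy": -0.82, "dz": 0, "rx": 0, "ry": 0, "rz": 0}, {"dx": 0.43, "dy": -0.82, "dz": 0, "rx": 0, "ry": 0, "rz": 0}, {"dx": 0.43, "dy": -0.82, "dz": 0, "rx": 0, "ry": 0, "rz": 0}, {"dx": 0.43, "dy": -0.82, "dz": 0, "rx": 0, "ry": 0, "rz": 0}, {"dx": 0.43, "dy": -0.82, "dz": 0, "rx": 0, "ry": 0, "rz": 0}, {"dx": 0.43, "dy": -0.82, "dz": 0, "rx": 0, "ry": 0, "rz": 0}]}}

```text
t: 1.35
tcp_pos: [0.3617, 0.3651, 0.231]
tool_rot: [-0.058, 0.998, -0.0, -0.0]
force: [0.5, 0.0, -0.1]
finger_gap: 0.5
gripper_force: 0.0
```

>>> {"op": "move_arm", "data": {"targets": [{"dx": 0.48, "dy": -0.91, "dz": 0, "rx": 0, "ry": 0, "rz": 0}, {"dx": 0.48, "dy": -0.91, "dz": 0, "rx": 0, "ry": 0, "rz": 0}, {"dx": 0.48, "dy": -0.91, "dz": 0, "rx": 0, "ry": 0, "rz": 0}, {"dx": 0.48, "dy": -0.91, "dz": 0, "rx": 0, "ry": 0, "rz": 0}, {"dx": 0.48, "dy": -0.91, "dz": -0.5, "rx": 0, "ry": 0, "rz": 0}, {"dx": 0.48, "dy": -0.91, "dz": -0.8, "rx": 0, "ry": 0, "rz": 0}, {"dx": 0.48, "dy": -0.91, "dz": -0.8, "rx": 0, "ry": 0, "rz": 0}, {"dx": 0.48, "dy": -0.91, "dz": -0.8, "rx": 0, "ry": 0, "rz": 0}, {"dx": 0.48, "dy": -0.91, "dz": -0.8, "rx": 0, "ry": 0, "rz": 0}, {"dx": 0, "dy": 0, "dz": 0, "rx": 0, "ry": 0, "rz": 0}]}}

```text
t: 2.6
tcp_pos: [0.4693, 0.1599, 0.1374]
tool_rot: [-0.056, 0.998, -0.0, -0.002]
force: [0.7, 0.2, -0.6]
finger_gap: 0.5
gripper_force: 0.0
```

>>> {"op": "move_arm", "data": {"targets": [{"dx": 0.02, "dy": 0, "dz": -0.6, "rx": 0, "ry": 0, "rz": 0}, {"dx": 0, "dy": 0, "dz": -0.6, "rx": 0, "ry": 0, "rz": 0}, {"dx": 0, "dy": 0, "dz": -0.6, "rx": 0, "ry": 0, "rz": 0}, {"dx": 0, "dy": 0, "dz": -0.6, "rx": 0, "ry": 0, "rz": 0}, {"dx": 0, "dy": 0, "dz": -0.4, "rx": 0, "ry": 0, "rz": 0}, {"dx": 0, "dy": 0, "dz": -0.3, "rx": 0, "ry": 0, "rz": 0}, {"dx": 0, "dy": 0, "dz": -0.08, "rx": 0, "ry": 0, "rz": 0}, {"dx": 0, "dy": 0, "dz": 0, "rx": 0, "ry": 0, "rz": 0}, {"dx": 0, "dy": 0, "dz": 0, "rx": 0, "ry": 0, "rz": 0}, {"dx": 0, "dy": 0, "dz": 0, "rx": 0, "ry": 0, "rz": 0}]}}

```text
t: 3.85
tcp_pos: [0.4704, 0.1612, 0.0597]
tool_rot: [-0.058, 0.998, 0.0, 0.0]
force: [0.3, -0.4, 0.5]
finger_gap: 0.503
gripper_force: 0.0
```

```bash
python3 - <<'E'
from h import *
s=sensors.sense();print(s["force"],s["tcp_pos"])
a=snap("side","s1");cv2.imwrite("pics/c1.png",cv2.resize(a[120:210,140:260,::-1],(800,600),interpolation=cv2.INTER_CUBIC))
E
```

```text
[ 0.27984902 -0.42469842  0.50483509] [0.47039077 0.16124065 0.05966661]
```

View pics/c1.png

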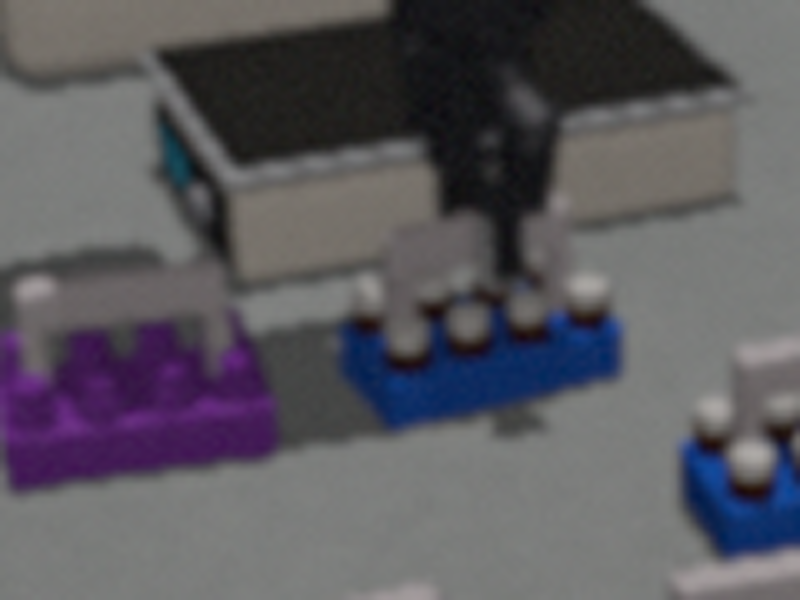

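The fingers at (510,230) straddle the bar at its middle, clear of the vial caps. Close.

>>> {"op": "move_arm", "data": {"claw": 0, "newtons": 50, "targets": [{"dx": 0, "dy": 0, "dz": 0, "rx": 0, "ry": 0, "rz": 0}, {"dx": 0, "dy": 0, "dz": 0, "rx": 0, "ry": 0, "rz": 0}, {"dx": 0, "dy": 0, "dz": 0, "rx": 0, "ry": 0, "rz": 0}, {"dx": 0, "dy": 0, "dz": 0, "rx": 0, "ry": 0, "rz": 0}, {"dx": 0, "dy": 0, "dz": 0, "rx": 0, "ry": 0, "rz": 0}, {"dx": 0, "dy": 0, "dz": 0, "rx": 0, "ry": 0, "rz": 0}, {"dx": 0, "dy": 0, "dz": 0, "rx": 0, "ry": 0, "rz": 0}, {"dx": 0, "dy": 0, "dz": 0, "rx": 0, "ry": 0, "rz": 0}, {"dx": 0, "dy": 0, "dz": 0, "rx": 0, "ry": 0, "rz": 0}, {"dx": 0, "dy": 0, "dz": 0, "rx": 0, "ry": 0, "rz": 0}]}}

```text
t: 5.15
tcp_pos: [0.4702, 0.1613, 0.0594]
tool_rot: [-0.058, 0.998, 0.0, 0.0]
force: [-1.3, 1.9, 4.5]
finger_gap: 0.155
gripper_force: 53.9
```

```bash
python3 - <<'E'
from h import *
for i in range(4):
    s=sensors.sense();print(s["force"],s["tcp_pos"],s["ft_torque"]); cams.snapshot("top")
E
```

```text
[-1.29046625  1.85617905  4.53035385] [0.47019766 0.16131735 0.05940995] [ 0.06762464  0.08164207 -0.10754286]
[0.33039998 1.25765605 4.31296682] [0.47021113 0.16128862 0.05942963] [ 0.14097528  0.10942759 -0.08383008]
[-0.35174992  1.39881056  4.21859801] [0.47016166 0.16128755 0.05941333] [ 0.10850957  0.00910104 -0.02396746]
[-1.57659304  1.55366061  4.47894659] [0.47018417 0.16129138 0.05942302] [ 0.10975805  0.07380308 -0.01806243]
```

>>> {"op": "move_arm", "data": {"targets": [{"dx": 0, "dy": 0, "dz": 0.03, "rx": 0, "ry": 0, "rz": 0}, {"dx": 0, "dy": 0, "dz": 0, "rx": 0, "ry": 0, "rz": 0}, {"dx": 0.12, "dy": 0, "dz": 0, "rx": 0, "ry": 0, "rz": 0}, {"dx": 0.12, "dy": 0, "dz": 0, "rx": 0, "ry": 0, "rz": 0}, {"dx": 0.12, "dy": 0, "dz": 0, "rx": 0, "ry": 0, "rz": 0}, {"dx": 0.12, "dy": 0, "dz": 0, "rx": 0, "ry": 0, "rz": 0}, {"dx": 0.12, "dy": 0, "dz": 0, "rx": 0, "ry": 0, "rz": 0}, {"dx": 0.12, "dy": 0, "dz": 0, "rx": 0, "ry": 0, "rz": 0}, {"dx": 0.12, "dy": 0, "dz": 0, "rx": 0, "ry": 0, "rz": 0}, {"dx": 0.12, "dy": 0, "dz": 0, "rx": 0, "ry": 0, "rz": 0}]}}

```text
t: 6.6
tcp_pos: [0.4943, 0.1612, 0.0601]
tool_rot: [-0.058, 0.998, -0.0, -0.0]
force: [0.2, 0.3, -7.2]
finger_gap: 0.15
gripper_force: 52.4
```

```bash
cat > r.py <<'E'
from h import *
f=[];p=[]
for i in range(5):
    s=sensors.sense();f.append(s["force"]);p.append(s["tcp_pos"])
    if i<4: cams.snapshot("top")
print(np.round(f,2),np.round(p,4)[[0,-1]],"mean",np.mean(f,0).round(2),sensors.sense()["t"])
E
python3 r.py
```

```text
[[ 0.22  0.33 -7.16]
 [ 0.92  0.65 -6.5 ]
 [ 0.09 -1.22 -7.2 ]
 [ 0.33 -0.63 -6.94]
 [ 0.47  0.16 -7.  ]] [[0.4943 0.1612 0.0601]
 [0.494  0.1612 0.06  ]] mean [ 0.41 -0.14 -6.96] 6.8
```

>>> {"op": "move_arm", "data": {"targets": [{"dx": 0, "dy": 0, "dz": -0.016, "rx": 0, "ry": 0, "rz": 0}, {"dx": 0, "dy": 0, "dz": 0, "rx": 0, "ry": 0, "rz": 0}, {"dx": 0.1, "dy": 0, "dz": 0, "rx": 0, "ry": 0, "rz": 0}, {"dx": 0.1, "dy": 0, "dz": 0, "rx": 0, "ry": 0, "rz": 0}, {"dx": 0.1, "dy": 0, "dz": 0, "rx": 0, "ry": 0, "rz": 0}, {"dx": 0.1, "dy": 0, "dz": 0, "rx": 0, "ry": 0, "rz": 0}, {"dx": 0.1, "dy": 0, "dz": 0, "rx": 0, "ry": 0, "rz": 0}, {"dx": 0.1, "dy": 0, "dz": 0, "rx": 0, "ry": 0, "rz": 0}, {"dx": 0.1, "dy": 0, "dz": 0, "rx": 0, "ry": 0, "rz": 0}, {"dx": 0.1, "dy": 0, "dz": 0, "rx": 0, "ry": 0, "rz": 0}]}}

```text
t: 8.05
tcp_pos: [0.5143, 0.1612, 0.0596]
tool_rot: [-0.058, 0.998, -0.0, -0.0]
force: [0.2, -0.8, -6.8]
finger_gap: 0.151
gripper_force: 52.4
```

```bash
python3 r.py
```

```text
[[ 0.25 -0.76 -6.76]
 [-0.35  0.15 -6.64]
 [-0.16 -0.5  -6.96]
 [ 1.43  0.74 -6.46]
 [ 0.05  0.34 -7.01]] [[0.5143 0.1612 0.0596]
 [0.5141 0.1612 0.0596]] mean [ 0.24 -0.01 -6.77] 8.25
```

>>> {"op": "move_arm", "data": {"targets": [{"dx": 0, "dy": 0, "dz": -0.014, "rx": 0, "ry": 0, "rz": 0}, {"dx": 0, "dy": 0, "dz": 0, "rx": 0, "ry": 0, "rz": 0}, {"dx": -0.1, "dy": 0, "dz": 0, "rx": 0, "ry": 0, "rz": 0}, {"dx": -0.1, "dy": 0, "dz": 0, "rx": 0, "ry": 0, "rz": 0}, {"dx": -0.1, "dy": 0, "dz": 0, "rx": 0, "ry": 0, "rz": 0}, {"dx": -0.1, "dy": 0, "dz": 0, "rx": 0, "ry": 0, "rz": 0}, {"dx": -0.1, "dy": 0, "dz": 0, "rx": 0, "ry": 0, "rz": 0}, {"dx": -0.1, "dy": 0, "dz": 0, "rx": 0, "ry": 0, "rz": 0}, {"dx": -0.1, "dy": 0, "dz": 0, "rx": 0, "ry": 0, "rz": 0}, {"dx": -0.1, "dy": 0, "dz": 0, "rx": 0, "ry": 0, "rz": 0}]}}

```text
t: 9.5
tcp_pos: [0.4943, 0.1612, 0.0595]
tool_rot: [-0.058, 0.998, -0.0, 0.0]
force: [1.3, 0.1, -2.2]
finger_gap: 0.149
gripper_force: 53.1
```

```bash
python3 r.py
```

```text
[[ 1.33  0.1  -2.21]
 [ 0.8   0.16 -2.08]
 [ 0.06  0.18 -0.73]
 [-0.95  0.02 -0.58]
 [-0.59  0.84  0.78]] [[0.4943 0.1612 0.0595]
 [0.4938 0.1612 0.0595]] mean [ 0.13  0.26 -0.97] 9.7
```

>>> {"op": "move_arm", "data": {"targets": [{"dx": 0.14, "dy": 0, "dz": 0, "rx": 0, "ry": 0, "rz": 0}, {"dx": 0.14, "dy": 0, "dz": 0, "rx": 0, "ry": 0, "rz": 0}, {"dx": 0.14, "dy": 0, "dz": 0, "rx": 0, "ry": 0, "rz": 0}, {"dx": 0.14, "dy": 0, "dz": 0, "rx": 0, "ry": 0, "rz": 0}, {"dx": 0.14, "dy": 0, "dz": 0, "rx": 0, "ry": 0, "rz": 0}, {"dx": 0.14, "dy": 0, "dz": 0, "rx": 0, "ry": 0, "rz": 0}, {"dx": 0.14, "dy": 0, "dz": 0, "rx": 0, "ry": 0, "rz": 0}, {"dx": 0.14, "dy": 0, "dz": 0, "rx": 0, "ry": 0, "rz": 0}, {"dx": 0.14, "dy": 0, "dz": 0, "rx": 0, "ry": 0, "rz": 0}, {"dx": 0.14, "dy": 0, "dz": 0, "rx": 0, "ry": 0, "rz": 0}]}}

```text
t: 10.95
tcp_pos: [0.5293, 0.1612, 0.0594]
tool_rot: [-0.058, 0.998, -0.0, -0.0]
force: [-2.5, -0.0, 5.1]
finger_gap: 0.155
gripper_force: 54.0
```

>>> {"op": "move_arm", "data": {"targets": [{"dx": 0.14, "dy": 0, "dz": 0, "rx": 0, "ry": 0, "rz": 0}, {"dx": 0.14, "dy": 0, "dz": 0, "rx": 0, "ry": 0, "rz": 0}, {"dx": 0.14, "dy": 0, "dz": 0, "rx": 0, "ry": 0, "rz": 0}, {"dx": 0.14, "dy": 0, "dz": 0, "rx": 0, "ry": 0, "rz": 0}, {"dx": 0.14, "dy": 0, "dz": 0, "rx": 0, "ry": 0, "rz": 0}, {"dx": 0.14, "dy": 0, "dz": 0, "rx": 0, "ry": 0, "rz": 0}, {"dx": 0.14, "dy": 0, "dz": 0, "rx": 0, "ry": 0, "rz": 0}, {"dx": 0.14, "dy": 0, "dz": 0, "rx": 0, "ry": 0, "rz": 0}, {"dx": 0.14, "dy": 0, "dz": 0, "rx": 0, "ry": 0, "rz": 0}, {"dx": 0.14, "dy": 0, "dz": 0, "rx": 0, "ry": 0, "rz": 0}]}}

```text
t: 12.2
tcp_pos: [0.5644, 0.1612, 0.0594]
tool_rot: [-0.058, 0.998, -0.0, -0.0]
force: [-4.3, -0.2, 5.0]
finger_gap: 0.156
gripper_force: 54.0
```

```bash
python3 r.py
```

```text
[[-4.32 -0.24  5.03]
 [-1.76 -0.62  3.3 ]
 [-1.34  0.42  4.54]
 [-1.08  0.45  3.47]
 [-1.02  0.31  3.47]] [[0.5644 0.1612 0.0594]
 [0.5652 0.1612 0.0595]] mean [-1.9   0.07  3.96] 12.4
```

>>> {"op": "move_arm", "data": {"targets": [{"dx": 0, "dy": 0, "dz": 0.007, "rx": 0, "ry": 0, "rz": 0}, {"dx": -0.12, "dy": 0, "dz": 0, "rx": 0, "ry": 0, "rz": 0}, {"dx": -0.12, "dy": 0, "dz": 0, "rx": 0, "ry": 0, "rz": 0}, {"dx": -0.12, "dy": 0, "dz": 0, "rx": 0, "ry": 0, "rz": 0}, {"dx": -0.12, "dy": 0, "dz": 0, "rx": 0, "ry": 0, "rz": 0}, {"dx": -0.12, "dy": 0, "dz": 0, "rx": 0, "ry": 0, "rz": 0}, {"dx": -0.12, "dy": 0, "dz": 0, "rx": 0, "ry": 0, "rz": 0}, {"dx": -0.12, "dy": 0, "dz": 0, "rx": 0, "ry": 0, "rz": 0}, {"dx": -0.12, "dy": 0, "dz": 0, "rx": 0, "ry": 0, "rz": 0}, {"dx": -0.12, "dy": 0, "dz": 0, "rx": 0, "ry": 0, "rz": 0}]}}

```text
t: 13.65
tcp_pos: [0.5369, 0.1612, 0.0595]
tool_rot: [-0.058, 0.998, -0.0, 0.0]
force: [1.2, 0.7, 0.1]
finger_gap: 0.153
gripper_force: 53.3
```

>>> {"op": "move_arm", "data": {"targets": [{"dx": -0.12, "dy": 0, "dz": 0, "rx": 0, "ry": 0, "rz": 0}, {"dx": -0.12, "dy": 0, "dz": 0, "rx": 0, "ry": 0, "rz": 0}, {"dx": -0.12, "dy": 0, "dz": 0, "rx": 0, "ry": 0, "rz": 0}, {"dx": -0.12, "dy": 0, "dz": 0, "rx": 0, "ry": 0, "rz": 0}, {"dx": -0.12, "dy": 0, "dz": 0, "rx": 0, "ry": 0, "rz": 0}, {"dx": -0.12, "dy": 0, "dz": 0, "rx": 0, "ry": 0, "rz": 0}, {"dx": -0.12, "dy": 0, "dz": 0, "rx": 0, "ry": 0, "rz": 0}, {"dx": -0.12, "dy": 0, "dz": 0, "rx": 0, "ry": 0, "rz": 0}, {"dx": -0.12, "dy": 0, "dz": 0, "rx": 0, "ry": 0, "rz": 0}, {"dx": -0.12, "dy": 0, "dz": 0, "rx": 0, "ry": 0, "rz": 0}]}}

```text
t: 14.9
tcp_pos: [0.5069, 0.1612, 0.0595]
tool_rot: [-0.058, 0.998, 0.0, -0.0]
force: [0.8, -0.2, -1.2]
finger_gap: 0.158
gripper_force: 53.3
```

```bash
python3 r.py
```

```text
[[ 0.81 -0.16 -1.21]
 [ 0.84 -0.08  0.21]
 [-0.72  0.2   0.85]
 [ 0.67 -0.49  0.18]
 [-1.27 -0.45  0.14]] [[0.5069 0.1612 0.0595]
 [0.5063 0.1612 0.0594]] mean [ 0.06 -0.2   0.03] 15.1
```

>>> {"op": "move_arm", "data": {"targets": [{"dx": 0.14, "dy": 0, "dz": 0.002, "rx": 0, "ry": 0, "rz": 0}, {"dx": 0.14, "dy": 0, "dz": 0, "rx": 0, "ry": 0, "rz": 0}, {"dx": 0.14, "dy": 0, "dz": 0, "rx": 0, "ry": 0, "rz": 0}, {"dx": 0.14, "dy": 0, "dz": 0, "rx": 0, "ry": 0, "rz": 0}, {"dx": 0.14, "dy": 0, "dz": 0, "rx": 0, "ry": 0, "rz": 0}, {"dx": 0.14, "dy": 0, "dz": 0, "rx": 0, "ry": 0, "rz": 0}, {"dx": 0.14, "dy": 0, "dz": 0, "rx": 0, "ry": 0, "rz": 0}, {"dx": 0.14, "dy": 0, "dz": 0, "rx": 0, "ry": 0, "rz": 0}, {"dx": 0.14, "dy": 0, "dz": 0, "rx": 0, "ry": 0, "rz": 0}, {"dx": 0.14, "dy": 0, "dz": 0, "rx": 0, "ry": 0, "rz": 0}]}}

```text
t: 16.35
tcp_pos: [0.5423, 0.1612, 0.0595]
tool_rot: [-0.058, 0.998, 0.0, -0.0]
force: [-1.7, -0.9, -1.0]
finger_gap: 0.149
gripper_force: 53.5
```

>>> {"op": "move_arm", "data": {"targets": [{"dx": 0, "dy": 0, "dz": -0.02, "rx": 0, "ry": 0, "rz": 0}, {"dx": -0.14, "dy": 0, "dz": 0, "rx": 0, "ry": 0, "rz": 0}, {"dx": -0.14, "dy": 0, "dz": 0, "rx": 0, "ry": 0, "rz": 0}, {"dx": -0.14, "dy": 0, "dz": 0, "rx": 0, "ry": 0, "rz": 0}, {"dx": -0.14, "dy": 0, "dz": 0, "rx": 0, "ry": 0, "rz": 0}, {"dx": -0.14, "dy": 0, "dz": 0, "rx": 0, "ry": 0, "rz": 0}, {"dx": -0.14, "dy": 0, "dz": 0, "rx": 0, "ry": 0, "rz": 0}, {"dx": -0.14, "dy": 0, "dz": 0, "rx": 0, "ry": 0, "rz": 0}, {"dx": -0.14, "dy": 0, "dz": 0, "rx": 0, "ry": 0, "rz": 0}, {"dx": -0.14, "dy": 0, "dz": 0, "rx": 0, "ry": 0, "rz": 0}]}}

```text
t: 17.6
tcp_pos: [0.5111, 0.1613, 0.0594]
tool_rot: [-0.058, 0.998, 0.0, 0.001]
force: [2.8, -0.6, 5.6]
finger_gap: 0.15
gripper_force: 54.1
```

>>> {"op": "move_arm", "data": {"targets": [{"dx": 0, "dy": 0, "dz": 0.2, "rx": 0, "ry": 0, "rz": 0}, {"dx": 0, "dy": 0, "dz": 0.6, "rx": 0, "ry": 0, "rz": 0}, {"dx": 0, "dy": 0, "dz": 0.9, "rx": 0, "ry": 0, "rz": 0}, {"dx": 0, "dy": 0, "dz": 0.9, "rx": 0, "ry": 0, "rz": 0}, {"dx": 0, "dy": 0, "dz": 0.9, "rx": 0, "ry": 0, "rz": 0}, {"dx": 0, "dy": -0.3, "dz": 0.7, "rx": 0, "ry": 0, "rz": 0}, {"dx": 0, "dy": -0.6, "dz": 0.4, "rx": 0, "ry": 0, "rz": 0}, {"dx": 0, "dy": -0.9, "dz": 0.2, "rx": 0, "ry": 0, "rz": 0}, {"dx": 0, "dy": -0.9, "dz": 0, "rx": 0, "ry": 0, "rz": 0}, {"dx": 0, "dy": -0.9, "dz": 0, "rx": 0, "ry": 0, "rz": 0}]}}

```text
t: 18.85
tcp_pos: [0.5093, 0.07, 0.1786]
tool_rot: [-0.057, 0.998, 0.0, -0.001]
force: [-0.6, 1.2, -7.2]
finger_gap: 0.156
gripper_force: 52.4
```

>>> {"op": "move_arm", "data": {"targets": [{"dx": 0, "dy": -0.9, "dz": 0, "rx": 0, "ry": 0, "rz": -0.341}, {"dx": 0, "dy": -0.9, "dz": 0, "rx": 0, "ry": 0, "rz": -0.341}, {"dx": 0, "dy": -0.9, "dz": 0, "rx": 0, "ry": 0, "rz": -0.341}, {"dx": 0, "dy": -0.9, "dz": 0, "rx": 0, "ry": 0, "rz": -0.341}, {"dx": 0, "dy": -0.9, "dz": 0, "rx": 0, "ry": 0, "rz": -0.341}, {"dx": 0, "dy": -0.9, "dz": 0, "rx": 0, "ry": 0, "rz": -0.341}, {"dx": 0, "dy": -0.9, "dz": 0, "rx": 0, "ry": 0, "rz": -0.341}, {"dx": 0, "dy": -0.9, "dz": 0, "rx": 0, "ry": 0, "rz": -0.341}, {"dx": 0, "dy": -0.9, "dz": 0, "rx": 0, "ry": 0, "rz": -0.341}, {"dx": 0, "dy": -0.9, "dz": 0, "rx": 0, "ry": 0, "rz": 0}]}}

```text
t: 20.1
tcp_pos: [0.509, -0.1545, 0.1784]
tool_rot: [0.679, 0.734, -0.0, -0.002]
force: [0.4, 0.3, -6.8]
finger_gap: 0.152
gripper_force: 52.4
```

>>> {"op": "move_arm", "data": {"targets": [{"dx": 0, "dy": -0.9, "dz": 0, "rx": 0, "ry": 0, "rz": 0}, {"dx": 0, "dy": -0.9, "dz": 0, "rx": 0, "ry": 0, "rz": 0}, {"dx": 0, "dy": -0.9, "dz": 0, "rx": 0, "ry": 0, "rz": 0}, {"dx": 0.45, "dy": -0.9, "dz": 0, "rx": 0, "ry": 0, "rz": 0}, {"dx": 0.45, "dy": -0.9, "dz": 0, "rx": 0, "ry": 0, "rz": 0}, {"dx": 0.45, "dy": -0.9, "dz": 0, "rx": 0, "ry": 0, "rz": 0}, {"dx": 0.45, "dy": -0.9, "dz": 0, "rx": 0, "ry": 0, "rz": 0}, {"dx": 0.45, "dy": -0.9, "dz": 0, "rx": 0, "ry": 0, "rz": 0}, {"dx": 0.45, "dy": -0.7, "dz": 0, "rx": 0, "ry": 0, "rz": 0}, {"dx": 0.45, "dy": -0.4, "dz": 0, "rx": 0, "ry": 0, "rz": 0}]}}

```text
t: 21.35
tcp_pos: [0.5891, -0.3631, 0.1782]
tool_rot: [0.679, 0.734, -0.0, -0.0]
force: [-0.2, 0.3, -6.9]
finger_gap: 0.155
gripper_force: 52.4
```

>>> {"op": "move_arm", "data": {"targets": [{"dx": 0.02, "dy": 0.02, "dz": -0.5, "rx": 0, "ry": 0, "rz": 0}, {"dx": 0, "dy": 0, "dz": -0.9, "rx": 0, "ry": 0, "rz": 0}, {"dx": 0, "dy": 0, "dz": -0.9, "rx": 0, "ry": 0, "rz": 0}, {"dx": 0, "dy": 0, "dz": -0.9, "rx": 0, "ry": 0, "rz": 0}, {"dx": 0, "dy": 0, "dz": -0.6, "rx": 0, "ry": 0, "rz": 0}, {"dx": 0, "dy": 0, "dz": -0.35, "rx": 0, "ry": 0, "rz": 0}, {"dx": 0, "dy": 0, "dz": -0.2, "rx": 0, "ry": 0, "rz": 0}, {"dx": 0, "dy": 0, "dz": -0.1, "rx": 0, "ry": 0, "rz": 0}, {"dx": 0, "dy": 0, "dz": -0.08, "rx": 0, "ry": 0, "rz": 0}, {"dx": 0, "dy": 0, "dz": -0.04, "rx": 0, "ry": 0, "rz": 0}]}}

```text
t: 22.6
tcp_pos: [0.5901, -0.3609, 0.0652]
tool_rot: [0.679, 0.735, 0.0, 0.0]
force: [0.3, -0.6, -7.6]
finger_gap: 0.154
gripper_force: 52.3
```

>>> {"op": "move_arm", "data": {"targets": [{"dx": 0, "dy": 0, "dz": -0.01, "rx": 0, "ry": 0, "rz": 0}, {"dx": 0, "dy": 0, "dz": -0.01, "rx": 0, "ry": 0, "rz": 0}, {"dx": 0, "dy": 0, "dz": -0.01, "rx": 0, "ry": 0, "rz": 0}, {"dx": 0, "dy": 0, "dz": -0.01, "rx": 0, "ry": 0, "rz": 0}, {"dx": 0, "dy": 0, "dz": -0.01, "rx": 0, "ry": 0, "rz": 0}, {"dx": 0, "dy": 0, "dz": -0.005, "rx": 0, "ry": 0, "rz": 0}, {"dx": 0, "dy": 0, "dz": -0.005, "rx": 0, "ry": 0, "rz": 0}, {"dx": 0, "dy": 0, "dz": -0.005, "rx": 0, "ry": 0, "rz": 0}, {"dx": 0, "dy": 0, "dz": -0.005, "rx": 0, "ry": 0, "rz": 0}, {"dx": 0, "dy": 0, "dz": 0, "rx": 0, "ry": 0, "rz": 0}]}}

```text
t: 23.85
tcp_pos: [0.59, -0.3608, 0.0635]
tool_rot: [0.679, 0.735, 0.0, 0.0]
force: [0.1, 2.0, -1.0]
finger_gap: 0.15
gripper_force: 53.1
```

>>> {"op": "move_arm", "data": {"claw": 50, "targets": [{"dx": 0, "dy": 0, "dz": 0, "rx": 0, "ry": 0, "rz": 0}, {"dx": 0, "dy": 0, "dz": 0, "rx": 0, "ry": 0, "rz": 0}, {"dx": 0, "dy": 0, "dz": 0, "rx": 0, "ry": 0, "rz": 0}, {"dx": 0, "dy": 0, "dz": 0.2, "rx": 0, "ry": 0, "rz": 0}, {"dx": 0, "dy": 0, "dz": 0.8, "rx": 0, "ry": 0, "rz": 0}, {"dx": 0, "dy": 0, "dz": 0.9, "rx": 0, "ry": 0, "rz": 0}, {"dx": 0, "dy": 0, "dz": 0.9, "rx": 0, "ry": 0, "rz": 0}, {"dx": -0.1, "dy": 0.3, "dz": 0.5, "rx": 0, "ry": 0, "rz": 0.35}, {"dx": -0.3, "dy": 0.7, "dz": 0, "rx": 0, "ry": 0, "rz": 0.35}, {"dx": -0.4, "dy": 0.9, "dz": 0, "rx": 0, "ry": 0, "rz": 0.35}]}}

```text
t: 25.1
tcp_pos: [0.5704, -0.3137, 0.1477]
tool_rot: [0.451, 0.892, -0.0, 0.002]
force: [0.3, -0.1, 0.1]
finger_gap: 0.505
gripper_force: 0.0
```

>>> {"op": "move_arm", "data": {"targets": [{"dx": -0.5, "dy": 0.9, "dz": 0, "rx": 0, "ry": 0, "rz": 0.35}, {"dx": -0.5, "dy": 0.9, "dz": 0, "rx": 0, "ry": 0, "rz": 0.35}, {"dx": -0.5, "dy": 0.9, "dz": 0, "rx": 0, "ry": 0, "rz": 0.35}, {"dx": -0.5, "dy": 0.9, "dz": 0, "rx": 0, "ry": 0, "rz": 0.35}, {"dx": -0.5, "dy": 0.9, "dz": 0, "rx": 0, "ry": 0, "rz": 0.35}, {"dx": -0.4, "dy": 0.9, "dz": 0, "rx": 0, "ry": 0, "rz": 0}, {"dx": -0.2, "dy": 0.7, "dz": -0.2, "rx": 0, "ry": 0, "rz": 0}, {"dx": 0, "dy": 0.3, "dz": -0.4, "rx": 0, "ry": 0, "rz": 0}, {"dx": 0, "dy": 0, "dz": -0.3, "rx": 0, "ry": 0, "rz": 0}, {"dx": 0, "dy": 0, "dz": 0, "rx": 0, "ry": 0, "rz": 0}]}}

```text
t: 26.35
tcp_pos: [0.4925, -0.1537, 0.1221]
tool_rot: [0.013, 1.0, 0.0, -0.0]
force: [-0.1, -0.1, 0.0]
finger_gap: 0.503
gripper_force: 0.0
```

```bash
python3 - <<'E'
from h import *
a=snap("top","t2")
[print(o) for o in blobs(a,(105,120,60),(125,255,255),.03)]
s=snap("side","s2")
cv2.imwrite("pics/c2.png",np.vstack([cv2.resize(s[:,:,::-1],(700,525))]))
E
```

```text
(array([399., 167.]), 0.5757, -0.3713, 0.098, 0.033, -85.1)
(array([254., 179.]), 0.5754, -0.0022, 0.12, 0.063, -1.2)
(array([491., 160.]), 0.6055, -0.6267, 0.234, 0.072, 2.7)
(array([359.,  49.]), 0.9096, -0.2807, 0.134, 0.051, -89.9)
```

View pics/c2.png

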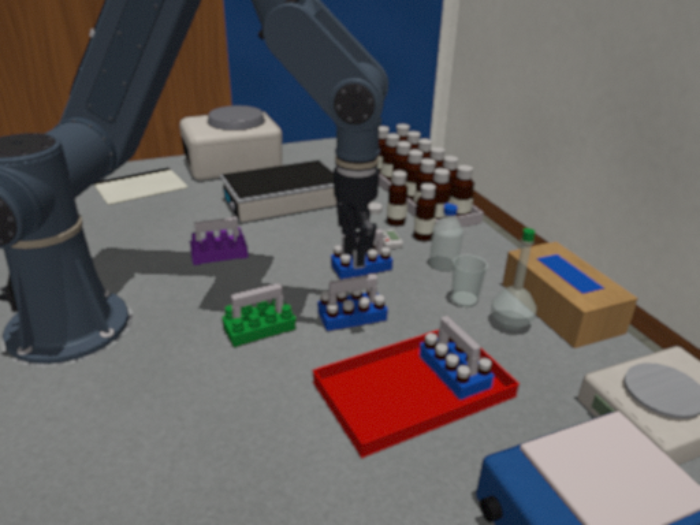

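The first rack stands upright in the tray at about (458,355), in its far slot. Rack 3 is under the gripper, undisturbed. Descend and grip.

>>> {"op": "move_arm", "data": {"targets": [{"dx": 0, "dy": 0.04, "dz": -0.4, "rx": 0, "ry": 0, "rz": 0}, {"dx": 0, "dy": 0, "dz": -0.7, "rx": 0, "ry": 0, "rz": 0}, {"dx": 0, "dy": 0, "dz": -0.7, "rx": 0, "ry": 0, "rz": 0}, {"dx": 0, "dy": 0, "dz": -0.4, "rx": 0, "ry": 0, "rz": 0}, {"dx": 0, "dy": 0, "dz": -0.2, "rx": 0, "ry": 0, "rz": 0}, {"dx": 0, "dy": 0, "dz": -0.1, "rx": 0, "ry": 0, "rz": 0}, {"dx": 0, "dy": 0, "dz": 0, "rx": 0, "ry": 0, "rz": 0}, {"dx": 0, "dy": 0, "dz": 0, "rx": 0, "ry": 0, "rz": 0}, {"dx": 0, "dy": 0, "dz": 0, "rx": 0, "ry": 0, "rz": 0}, {"dx": 0, "dy": 0, "dz": 0, "rx": 0, "ry": 0, "rz": 0}]}}

```text
t: 27.7
tcp_pos: [0.4925, -0.1523, 0.0608]
tool_rot: [0.013, 1.0, -0.0, 0.0]
force: [0.3, -0.4, -0.4]
finger_gap: 0.501
gripper_force: 0.0
```

>>> {"op": "move_arm", "data": {"claw": 0, "newtons": 50, "targets": [{"dx": 0, "dy": 0, "dz": 0, "rx": 0, "ry": 0, "rz": 0}, {"dx": 0, "dy": 0, "dz": 0, "rx": 0, "ry": 0, "rz": 0}, {"dx": 0, "dy": 0, "dz": 0, "rx": 0, "ry": 0, "rz": 0}, {"dx": 0, "dy": 0, "dz": 0, "rx": 0, "ry": 0, "rz": 0}, {"dx": 0, "dy": 0, "dz": 0, "rx": 0, "ry": 0, "rz": 0}, {"dx": 0.1, "dy": 0, "dz": 0, "rx": 0, "ry": 0, "rz": 0}, {"dx": 0.14, "dy": 0, "dz": 0, "rx": 0, "ry": 0, "rz": 0}, {"dx": 0.14, "dy": 0, "dz": 0, "rx": 0, "ry": 0, "rz": 0}, {"dx": 0.14, "dy": 0, "dz": 0, "rx": 0, "ry": 0, "rz": 0}, {"dx": 0.14, "dy": 0, "dz": 0, "rx": 0, "ry": 0, "rz": 0}]}}

```text
t: 28.95
tcp_pos: [0.505, -0.1506, 0.0606]
tool_rot: [0.012, 1.0, 0.002, -0.004]
force: [-6.8, -0.7, 7.1]
finger_gap: 0.155
gripper_force: 52.2
```

>>> {"op": "move_arm", "data": {"targets": [{"dx": 0.16, "dy": 0, "dz": 0.008, "rx": 0, "ry": 0, "rz": 0}, {"dx": 0.16, "dy": 0, "dz": 0, "rx": 0, "ry": 0, "rz": 0}, {"dx": 0.16, "dy": 0, "dz": 0, "rx": 0, "ry": 0, "rz": 0}, {"dx": 0.16, "dy": 0, "dz": 0, "rx": 0, "ry": 0, "rz": 0}, {"dx": 0.16, "dy": 0, "dz": 0, "rx": 0, "ry": 0, "rz": 0}, {"dx": 0.16, "dy": 0, "dz": 0, "rx": 0, "ry": 0, "rz": 0}, {"dx": 0.16, "dy": 0, "dz": 0, "rx": 0, "ry": 0, "rz": 0}, {"dx": 0.16, "dy": 0, "dz": 0, "rx": 0, "ry": 0, "rz": 0}, {"dx": 0.16, "dy": 0, "dz": 0, "rx": 0, "ry": 0, "rz": 0}, {"dx": 0.16, "dy": 0, "dz": 0, "rx": 0, "ry": 0, "rz": 0}]}}

```text
t: 30.2
tcp_pos: [0.5452, -0.1507, 0.0606]
tool_rot: [0.012, 1.0, 0.002, -0.004]
force: [-6.8, -0.5, 6.2]
finger_gap: 0.151
gripper_force: 52.0
```

Rack 3 clearly grips: 6.8 N at about 12.5 N load, a friction of about 0.5. It goes on the shaker.

>>> {"op": "move_arm", "data": {"targets": [{"dx": 0, "dy": 0, "dz": 0.2, "rx": 0, "ry": 0, "rz": 0}, {"dx": 0, "dy": 0, "dz": 0.6, "rx": 0, "ry": 0, "rz": 0}, {"dx": 0, "dy": 0, "dz": 0.9, "rx": 0, "ry": 0, "rz": 0}, {"dx": 0, "dy": 0, "dz": 0.9, "rx": 0, "ry": 0, "rz": 0}, {"dx": 0, "dy": 0, "dz": 0.9, "rx": 0, "ry": 0, "rz": 0}, {"dx": 0, "dy": 0.3, "dz": 0.9, "rx": 0, "ry": 0, "rz": 0}, {"dx": 0, "dy": 0.6, "dz": 0.6, "rx": 0, "ry": 0, "rz": 0}, {"dx": 0, "dy": 0.9, "dz": 0.2, "rx": 0, "ry": 0, "rz": 0}, {"dx": 0, "dy": 0.9, "dz": 0, "rx": 0, "ry": 0, "rz": 0}, {"dx": 0, "dy": 0.9, "dz": 0, "rx": 0, "ry": 0, "rz": 0}]}}

```text
t: 31.45
tcp_pos: [0.5477, -0.0597, 0.19]
tool_rot: [0.012, 1.0, 0.001, -0.001]
force: [-0.4, -0.7, -6.7]
finger_gap: 0.151
gripper_force: 50.3
```

>>> {"op": "move_arm", "data": {"targets": [{"dx": 0, "dy": 0.9, "dz": 0, "rx": 0, "ry": 0, "rz": -0.317}, {"dx": 0, "dy": 0.9, "dz": 0, "rx": 0, "ry": 0, "rz": -0.317}, {"dx": 0, "dy": 0.9, "dz": 0, "rx": 0, "ry": 0, "rz": -0.317}, {"dx": 0, "dy": 0.9, "dz": 0, "rx": 0, "ry": 0, "rz": -0.317}, {"dx": 0, "dy": 0.9, "dz": 0, "rx": 0, "ry": 0, "rz": -0.317}, {"dx": 0, "dy": 0.9, "dz": 0, "rx": 0, "ry": 0, "rz": -0.317}, {"dx": 0, "dy": 0.9, "dz": 0, "rx": 0, "ry": 0, "rz": -0.317}, {"dx": 0, "dy": 0.9, "dz": 0, "rx": 0, "ry": 0, "rz": -0.317}, {"dx": 0, "dy": 0.9, "dz": 0, "rx": 0, "ry": 0, "rz": -0.317}, {"dx": 0, "dy": 0.9, "dz": 0, "rx": 0, "ry": 0, "rz": 0}]}}

```text
t: 32.7
tcp_pos: [0.547, 0.1648, 0.1897]
tool_rot: [0.689, 0.725, -0.001, -0.001]
force: [0.9, -0.3, -8.2]
finger_gap: 0.154
gripper_force: 50.2
```

>>> {"op": "move_arm", "data": {"targets": [{"dx": 0, "dy": 0.9, "dz": 0, "rx": 0, "ry": 0, "rz": 0}, {"dx": 0, "dy": 0.9, "dz": 0, "rx": 0, "ry": 0, "rz": 0}, {"dx": 0, "dy": 0.9, "dz": 0, "rx": 0, "ry": 0, "rz": 0}, {"dx": 0.29, "dy": 0.9, "dz": 0, "rx": 0, "ry": 0, "rz": 0}, {"dx": 0.29, "dy": 0.9, "dz": 0, "rx": 0, "ry": 0, "rz": 0}, {"dx": 0.29, "dy": 0.9, "dz": 0, "rx": 0, "ry": 0, "rz": 0}, {"dx": 0.29, "dy": 0.9, "dz": 0, "rx": 0, "ry": 0, "rz": 0}, {"dx": 0.29, "dy": 0.9, "dz": 0, "rx": 0, "ry": 0, "rz": 0}, {"dx": 0.29, "dy": 0.7, "dz": 0, "rx": 0, "ry": 0, "rz": 0}, {"dx": 0.29, "dy": 0.5, "dz": 0, "rx": 0, "ry": 0, "rz": 0}]}}

```text
t: 33.95
tcp_pos: [0.5975, 0.3745, 0.189]
tool_rot: [0.688, 0.726, -0.002, -0.001]
force: [-0.2, 0.7, -6.9]
finger_gap: 0.151
gripper_force: 50.1
```

>>> {"op": "move_arm", "data": {"targets": [{"dx": -0.08, "dy": 0, "dz": -0.4, "rx": 0, "ry": 0, "rz": 0}, {"dx": 0, "dy": 0, "dz": -0.7, "rx": 0, "ry": 0, "rz": 0}, {"dx": 0, "dy": 0, "dz": -0.5, "rx": 0, "ry": 0, "rz": 0}, {"dx": 0, "dy": 0, "dz": -0.3, "rx": 0, "ry": 0, "rz": 0}, {"dx": 0, "dy": 0, "dz": -0.15, "rx": 0, "ry": 0, "rz": 0}, {"dx": 0, "dy": 0, "dz": -0.08, "rx": 0, "ry": 0, "rz": 0}, {"dx": 0, "dy": 0, "dz": -0.06, "rx": 0, "ry": 0, "rz": 0}, {"dx": 0, "dy": 0, "dz": -0.04, "rx": 0, "ry": 0, "rz": 0}, {"dx": 0, "dy": 0, "dz": -0.03, "rx": 0, "ry": 0, "rz": 0}, {"dx": 0, "dy": 0, "dz": -0.03, "rx": 0, "ry": 0, "rz": 0}]}}

```text
t: 35.2
tcp_pos: [0.5977, 0.3728, 0.1336]
tool_rot: [0.689, 0.725, 0.0, 0.0]
force: [0.0, -0.4, -6.9]
finger_gap: 0.156
gripper_force: 50.1
```

>>> {"op": "move_arm", "data": {"targets": [{"dx": 0, "dy": 0, "dz": -0.025, "rx": 0, "ry": 0, "rz": 0}, {"dx": 0, "dy": 0, "dz": -0.02, "rx": 0, "ry": 0, "rz": 0}, {"dx": 0, "dy": 0, "dz": -0.015, "rx": 0, "ry": 0, "rz": 0}, {"dx": 0, "dy": 0, "dz": -0.01, "rx": 0, "ry": 0, "rz": 0}, {"dx": 0, "dy": 0, "dz": -0.01, "rx": 0, "ry": 0, "rz": 0}, {"dx": 0, "dy": 0, "dz": -0.01, "rx": 0, "ry": 0, "rz": 0}, {"dx": 0, "dy": 0, "dz": -0.01, "rx": 0, "ry": 0, "rz": 0}, {"dx": 0, "dy": 0, "dz": 0, "rx": 0, "ry": 0, "rz": 0}, {"dx": 0, "dy": 0, "dz": 0, "rx": 0, "ry": 0, "rz": 0}, {"dx": 0, "dy": 0, "dz": 0, "rx": 0, "ry": 0, "rz": 0}]}}

```text
t: 36.45
tcp_pos: [0.5977, 0.3727, 0.131]
tool_rot: [0.689, 0.725, 0.0, 0.0]
force: [0.0, 0.5, -6.8]
finger_gap: 0.152
gripper_force: 50.1
```

>>> {"op": "move_arm", "data": {"targets": [{"dx": 0, "dy": 0, "dz": -0.01, "rx": 0, "ry": 0, "rz": 0}, {"dx": 0, "dy": 0, "dz": -0.01, "rx": 0, "ry": 0, "rz": 0}, {"dx": 0, "dy": 0, "dz": -0.01, "rx": 0, "ry": 0, "rz": 0}, {"dx": 0, "dy": 0, "dz": -0.01, "rx": 0, "ry": 0, "rz": 0}, {"dx": 0, "dy": 0, "dz": -0.005, "rx": 0, "ry": 0, "rz": 0}, {"dx": 0, "dy": 0, "dz": -0.005, "rx": 0, "ry": 0, "rz": 0}, {"dx": 0, "dy": 0, "dz": 0, "rx": 0, "ry": 0, "rz": 0}, {"dx": 0, "dy": 0, "dz": 0, "rx": 0, "ry": 0, "rz": 0}, {"dx": 0, "dy": 0, "dz": 0, "rx": 0, "ry": 0, "rz": 0}, {"dx": 0, "dy": 0, "dz": 0, "rx": 0, "ry": 0, "rz": 0}]}}

```text
t: 37.7
tcp_pos: [0.5978, 0.3728, 0.1306]
tool_rot: [0.689, 0.725, 0.0, 0.0]
force: [-3.1, -2.1, 5.8]
finger_gap: 0.15
gripper_force: 52.0
```

>>> {"op": "move_arm", "data": {"claw": 50, "targets": [{"dx": 0, "dy": 0, "dz": 0, "rx": 0, "ry": 0, "rz": 0}, {"dx": 0, "dy": 0, "dz": 0, "rx": 0, "ry": 0, "rz": 0}, {"dx": 0, "dy": 0, "dz": 0, "rx": 0, "ry": 0, "rz": 0}, {"dx": 0, "dy": 0, "dz": 0.2, "rx": 0, "ry": 0, "rz": 0}, {"dx": 0, "dy": 0, "dz": 0.7, "rx": 0, "ry": 0, "rz": 0}, {"dx": 0, "dy": 0, "dz": 0.8, "rx": 0, "ry": 0, "rz": 0}, {"dx": 0, "dy": 0, "dz": 0.5, "rx": 0, "ry": 0, "rz": 0}, {"dx": 0, "dy": -0.3, "dz": 0, "rx": 0, "ry": 0, "rz": 0.317}, {"dx": 0, "dy": -0.6, "dz": 0, "rx": 0, "ry": 0, "rz": 0.317}, {"dx": 0, "dy": -0.9, "dz": 0, "rx": 0, "ry": 0, "rz": 0.317}]}}

```text
t: 38.95
tcp_pos: [0.5977, 0.3279, 0.1859]
tool_rot: [0.486, 0.874, 0.001, 0.001]
force: [-0.3, -0.4, -0.0]
finger_gap: 0.502
gripper_force: 0.0
```

>>> {"op": "move_arm", "data": {"targets": [{"dx": -0.09, "dy": -0.95, "dz": 0, "rx": 0, "ry": 0, "rz": 0.317}, {"dx": -0.09, "dy": -0.95, "dz": 0, "rx": 0, "ry": 0, "rz": 0.317}, {"dx": -0.09, "dy": -0.95, "dz": 0, "rx": 0, "ry": 0, "rz": 0.317}, {"dx": -0.09, "dy": -0.95, "dz": 0, "rx": 0, "ry": 0, "rz": 0.317}, {"dx": -0.09, "dy": -0.95, "dz": 0, "rx": 0, "ry": 0, "rz": 0.317}, {"dx": -0.09, "dy": -0.95, "dz": 0, "rx": 0, "ry": 0, "rz": 0.317}, {"dx": -0.09, "dy": -0.95, "dz": -0.6, "rx": 0, "ry": 0, "rz": 0}, {"dx": -0.09, "dy": -0.95, "dz": -0.6, "rx": 0, "ry": 0, "rz": 0}, {"dx": -0.09, "dy": -0.95, "dz": -0.6, "rx": 0, "ry": 0, "rz": 0}, {"dx": -0.09, "dy": -0.95, "dz": -0.6, "rx": 0, "ry": 0, "rz": 0}]}}

```text
t: 40.2
tcp_pos: [0.5757, 0.0895, 0.1254]
tool_rot: [0.013, 1.0, -0.0, 0.001]
force: [-0.2, -1.3, -0.1]
finger_gap: 0.5
gripper_force: 0.0
```

>>> {"op": "move_arm", "data": {"targets": [{"dx": 0, "dy": -0.9, "dz": 0, "rx": 0, "ry": 0, "rz": 0}, {"dx": 0, "dy": -0.9, "dz": 0, "rx": 0, "ry": 0, "rz": 0}, {"dx": 0, "dy": -0.9, "dz": 0, "rx": 0, "ry": 0, "rz": 0}, {"dx": 0, "dy": -0.7, "dz": 0, "rx": 0, "ry": 0, "rz": 0}, {"dx": 0, "dy": -0.3, "dz": 0, "rx": 0, "ry": 0, "rz": 0}, {"dx": 0, "dy": 0, "dz": -0.4, "rx": 0, "ry": 0, "rz": 0}, {"dx": 0, "dy": 0, "dz": -0.8, "rx": 0, "ry": 0, "rz": 0}, {"dx": 0, "dy": 0, "dz": -0.8, "rx": 0, "ry": 0, "rz": 0}, {"dx": 0, "dy": 0, "dz": -0.4, "rx": 0, "ry": 0, "rz": 0}, {"dx": 0, "dy": 0, "dz": -0.2, "rx": 0, "ry": 0, "rz": 0}]}}

```text
t: 41.45
tcp_pos: [0.5748, -0.0017, 0.0589]
tool_rot: [0.012, 1.0, 0.0, -0.001]
force: [0.6, 0.3, 0.1]
finger_gap: 0.501
gripper_force: 0.0
```

>>> {"op": "move_arm", "data": {"claw": 0, "newtons": 50, "targets": [{"dx": 0, "dy": 0, "dz": 0, "rx": 0, "ry": 0, "rz": 0}, {"dx": 0, "dy": 0, "dz": 0, "rx": 0, "ry": 0, "rz": 0}, {"dx": 0, "dy": 0, "dz": 0, "rx": 0, "ry": 0, "rz": 0}, {"dx": 0, "dy": 0, "dz": 0, "rx": 0, "ry": 0, "rz": 0}, {"dx": 0, "dy": 0, "dz": 0, "rx": 0, "ry": 0, "rz": 0}, {"dx": -0.1, "dy": 0, "dz": 0, "rx": 0, "ry": 0, "rz": 0}, {"dx": -0.14, "dy": 0, "dz": 0, "rx": 0, "ry": 0, "rz": 0}, {"dx": -0.14, "dy": 0, "dz": 0, "rx": 0, "ry": 0, "rz": 0}, {"dx": -0.14, "dy": 0, "dz": 0, "rx": 0, "ry": 0, "rz": 0}, {"dx": -0.14, "dy": 0, "dz": 0, "rx": 0, "ry": 0, "rz": 0}]}}

```text
t: 42.7
tcp_pos: [0.5596, -0.0026, 0.0603]
tool_rot: [0.013, 1.0, -0.0, 0.001]
force: [5.3, 0.1, 2.1]
finger_gap: 0.156
gripper_force: 50.3
```

>>> {"op": "move_arm", "data": {"targets": [{"dx": -0.16, "dy": 0, "dz": 0, "rx": 0, "ry": 0, "rz": 0}, {"dx": -0.16, "dy": 0, "dz": 0, "rx": 0, "ry": 0, "rz": 0}, {"dx": -0.16, "dy": 0, "dz": 0, "rx": 0, "ry": 0, "rz": 0}, {"dx": -0.16, "dy": 0, "dz": 0, "rx": 0, "ry": 0, "rz": 0}, {"dx": -0.16, "dy": 0, "dz": 0, "rx": 0, "ry": 0, "rz": 0}, {"dx": -0.16, "dy": 0, "dz": 0, "rx": 0, "ry": 0, "rz": 0}, {"dx": -0.16, "dy": 0, "dz": 0, "rx": 0, "ry": 0, "rz": 0}, {"dx": -0.16, "dy": 0, "dz": 0, "rx": 0, "ry": 0, "rz": 0}, {"dx": -0.16, "dy": 0, "dz": 0, "rx": 0, "ry": 0, "rz": 0}, {"dx": -0.16, "dy": 0, "dz": 0, "rx": 0, "ry": 0, "rz": 0}]}}

```text
t: 43.95
tcp_pos: [0.5197, -0.0026, 0.0602]
tool_rot: [0.013, 1.0, -0.0, 0.002]
force: [6.2, -1.0, 3.0]
finger_gap: 0.15
gripper_force: 50.3
```

>>> {"op": "move_arm", "data": {"targets": [{"dx": 0, "dy": 0, "dz": 0.2, "rx": 0, "ry": 0, "rz": 0}, {"dx": 0, "dy": 0, "dz": 0.6, "rx": 0, "ry": 0, "rz": 0}, {"dx": 0, "dy": 0, "dz": 0.9, "rx": 0, "ry": 0, "rz": 0}, {"dx": 0, "dy": 0, "dz": 0.9, "rx": 0, "ry": 0, "rz": 0}, {"dx": 0, "dy": 0, "dz": 0.9, "rx": 0, "ry": 0, "rz": 0}, {"dx": 0, "dy": 0.3, "dz": 0.9, "rx": 0, "ry": 0, "rz": -0.317}, {"dx": 0, "dy": 0.6, "dz": 0.6, "rx": 0, "ry": 0, "rz": -0.317}, {"dx": 0, "dy": 0.9, "dz": 0.2, "rx": 0, "ry": 0, "rz": -0.317}, {"dx": 0, "dy": 0.9, "dz": 0, "rx": 0, "ry": 0, "rz": -0.317}, {"dx": 0, "dy": 0.9, "dz": 0, "rx": 0, "ry": 0, "rz": -0.317}]}}

```text
t: 45.2
tcp_pos: [0.5163, 0.0885, 0.1895]
tool_rot: [0.417, 0.909, -0.001, -0.002]
force: [0.9, 0.1, -5.8]
finger_gap: 0.151
gripper_force: 49.1
```

>>> {"op": "move_arm", "data": {"targets": [{"dx": 0, "dy": 0.9, "dz": 0, "rx": 0, "ry": 0, "rz": -0.317}, {"dx": 0, "dy": 0.9, "dz": 0, "rx": 0, "ry": 0, "rz": -0.317}, {"dx": 0, "dy": 0.9, "dz": 0, "rx": 0, "ry": 0, "rz": -0.317}, {"dx": 0, "dy": 0.9, "dz": 0, "rx": 0, "ry": 0, "rz": -0.317}, {"dx": 0, "dy": 0.9, "dz": 0, "rx": 0, "ry": 0, "rz": 0}, {"dx": 0, "dy": 0.9, "dz": 0, "rx": 0, "ry": 0, "rz": 0}, {"dx": 0, "dy": 0.9, "dz": 0, "rx": 0, "ry": 0, "rz": 0}, {"dx": 0, "dy": 0.9, "dz": 0, "rx": 0, "ry": 0, "rz": 0}, {"dx": 0, "dy": 0.9, "dz": 0, "rx": 0, "ry": 0, "rz": 0}, {"dx": 0, "dy": 0.9, "dz": 0, "rx": 0, "ry": 0, "rz": 0}]}}

```text
t: 46.45
tcp_pos: [0.5177, 0.3135, 0.1894]
tool_rot: [0.689, 0.725, -0.001, -0.0]
force: [-0.1, 0.3, -6.2]
finger_gap: 0.156
gripper_force: 49.0
```

>>> {"op": "move_arm", "data": {"targets": [{"dx": 0, "dy": 0.9, "dz": 0, "rx": 0, "ry": 0, "rz": 0}, {"dx": 0, "dy": 0.8, "dz": 0, "rx": 0, "ry": 0, "rz": 0}, {"dx": 0, "dy": 0.4, "dz": 0, "rx": 0, "ry": 0, "rz": 0}, {"dx": 0, "dy": 0.2, "dz": -0.2, "rx": 0, "ry": 0, "rz": 0}, {"dx": 0, "dy": 0, "dz": -0.5, "rx": 0, "ry": 0, "rz": 0}, {"dx": 0, "dy": 0, "dz": -0.6, "rx": 0, "ry": 0, "rz": 0}, {"dx": 0, "dy": 0, "dz": -0.4, "rx": 0, "ry": 0, "rz": 0}, {"dx": 0, "dy": 0, "dz": -0.25, "rx": 0, "ry": 0, "rz": 0}, {"dx": 0, "dy": 0, "dz": -0.15, "rx": 0, "ry": 0, "rz": 0}, {"dx": 0, "dy": 0, "dz": -0.1, "rx": 0, "ry": 0, "rz": 0}]}}

```text
t: 47.7
tcp_pos: [0.5189, 0.3703, 0.1348]
tool_rot: [0.689, 0.725, 0.0, 0.0]
force: [-0.2, -0.4, -5.6]
finger_gap: 0.153
gripper_force: 49.0
```

>>> {"op": "move_arm", "data": {"targets": [{"dx": 0, "dy": 0, "dz": -0.03, "rx": 0, "ry": 0, "rz": 0}, {"dx": 0, "dy": 0, "dz": -0.03, "rx": 0, "ry": 0, "rz": 0}, {"dx": 0, "dy": 0, "dz": -0.02, "rx": 0, "ry": 0, "rz": 0}, {"dx": 0, "dy": 0, "dz": -0.015, "rx": 0, "ry": 0, "rz": 0}, {"dx": 0, "dy": 0, "dz": -0.01, "rx": 0, "ry": 0, "rz": 0}, {"dx": 0, "dy": 0, "dz": -0.01, "rx": 0, "ry": 0, "rz": 0}, {"dx": 0, "dy": 0, "dz": -0.01, "rx": 0, "ry": 0, "rz": 0}, {"dx": 0, "dy": 0, "dz": -0.01, "rx": 0, "ry": 0, "rz": 0}, {"dx": 0, "dy": 0, "dz": 0, "rx": 0, "ry": 0, "rz": 0}, {"dx": 0, "dy": 0, "dz": 0, "rx": 0, "ry": 0, "rz": 0}]}}

```text
t: 48.95
tcp_pos: [0.5186, 0.3702, 0.1313]
tool_rot: [0.689, 0.725, -0.0, 0.0]
force: [0.1, 0.7, -7.4]
finger_gap: 0.154
gripper_force: 49.0
```

>>> {"op": "move_arm", "data": {"targets": [{"dx": 0, "dy": 0, "dz": -0.01, "rx": 0, "ry": 0, "rz": 0}, {"dx": 0, "dy": 0, "dz": -0.01, "rx": 0, "ry": 0, "rz": 0}, {"dx": 0, "dy": 0, "dz": -0.01, "rx": 0, "ry": 0, "rz": 0}, {"dx": 0, "dy": 0, "dz": -0.01, "rx": 0, "ry": 0, "rz": 0}, {"dx": 0, "dy": 0, "dz": -0.01, "rx": 0, "ry": 0, "rz": 0}, {"dx": 0, "dy": 0, "dz": -0.005, "rx": 0, "ry": 0, "rz": 0}, {"dx": 0, "dy": 0, "dz": 0, "rx": 0, "ry": 0, "rz": 0}, {"dx": 0, "dy": 0, "dz": 0, "rx": 0, "ry": 0, "rz": 0}, {"dx": 0, "dy": 0, "dz": 0, "rx": 0, "ry": 0, "rz": 0}, {"dx": 0, "dy": 0, "dz": 0, "rx": 0, "ry": 0, "rz": 0}]}}

```text
t: 50.2
tcp_pos: [0.5187, 0.3703, 0.1303]
tool_rot: [0.689, 0.725, 0.0, 0.0]
force: [-0.7, -1.1, -0.7]
finger_gap: 0.153
gripper_force: 49.8
```

Contact made. Release, rise and back off so I can look.

>>> {"op": "move_arm", "data": {"claw": 50, "targets": [{"dx": 0, "dy": 0, "dz": 0, "rx": 0, "ry": 0, "rz": 0}, {"dx": 0, "dy": 0, "dz": 0, "rx": 0, "ry": 0, "rz": 0}, {"dx": 0, "dy": 0, "dz": 0, "rx": 0, "ry": 0, "rz": 0}, {"dx": 0, "dy": 0, "dz": 0.2, "rx": 0, "ry": 0, "rz": 0}, {"dx": 0, "dy": 0, "dz": 0.7, "rx": 0, "ry": 0, "rz": 0}, {"dx": 0, "dy": 0, "dz": 0.9, "rx": 0, "ry": 0, "rz": 0}, {"dx": 0, "dy": 0, "dz": 0.9, "rx": 0, "ry": 0, "rz": 0}, {"dx": 0, "dy": 0, "dz": 0.9, "rx": 0, "ry": 0, "rz": 0}, {"dx": 0, "dy": -0.5, "dz": 0.5, "rx": 0, "ry": 0, "rz": 0}, {"dx": 0, "dy": -0.8, "dz": 0, "rx": 0, "ry": 0, "rz": 0}]}}

```text
t: 51.45
tcp_pos: [0.5191, 0.3371, 0.234]
tool_rot: [0.688, 0.725, 0.001, 0.001]
force: [0.2, -0.0, 0.3]
finger_gap: 0.496
gripper_force: 0.0
```

>>> {"op": "move_arm", "data": {"targets": [{"dx": -0.4, "dy": -0.9, "dz": 0, "rx": 0, "ry": 0, "rz": 0}, {"dx": -0.4, "dy": -0.9, "dz": 0, "rx": 0, "ry": 0, "rz": 0}, {"dx": -0.4, "dy": -0.9, "dz": 0, "rx": 0, "ry": 0, "rz": 0}, {"dx": 0, "dy": -0.9, "dz": 0, "rx": 0, "ry": 0, "rz": 0}, {"dx": 0, "dy": -0.9, "dz": 0, "rx": 0, "ry": 0, "rz": 0}, {"dx": 0, "dy": -0.9, "dz": 0, "rx": 0, "ry": 0, "rz": 0}, {"dx": 0, "dy": -0.9, "dz": 0, "rx": 0, "ry": 0, "rz": 0}, {"dx": 0, "dy": -0.9, "dz": 0, "rx": 0, "ry": 0, "rz": 0}, {"dx": 0, "dy": -0.9, "dz": 0, "rx": 0, "ry": 0, "rz": 0}, {"dx": 0, "dy": -0.5, "dz": 0, "rx": 0, "ry": 0, "rz": 0}]}}

```text
t: 52.7
tcp_pos: [0.4875, 0.1208, 0.2317]
tool_rot: [0.689, 0.724, -0.001, -0.001]
force: [-0.2, 0.4, 0.5]
finger_gap: 0.493
gripper_force: 0.0
```

```bash
python3 - <<'E'
from h import *
a=snap("top","t3")
[print(o) for o in blobs(a,(105,120,60),(125,255,255),.03)]
[print("deck",o) for o in blobs(a,(105,120,60),(125,255,255),.1)if o[2]>.2]
cv2.imwrite("pics/t3b.png",cv2.resize(a[:,:,::-1],(800,600),interpolation=cv2.INTER_CUBIC))
E
```

```text
(array([101., 198.]), 0.5104, 0.4039, 0.105, 0.036, -86.5)
(array([389., 166.]), 0.5868, -0.3581, 0.122, 0.062, -88.0)
(array([113., 167.]), 0.5871, 0.3871, 0.142, 0.091, -71.4)
(array([491., 160.]), 0.6055, -0.6267, 0.234, 0.072, 2.7)
(array([359.,  49.]), 0.9096, -0.2807, 0.134, 0.051, -89.9)
deck (array([101., 198.]), 0.501, 0.3793, 0.099, 0.034, -86.5)
deck (array([113., 167.]), 0.5732, 0.3635, 0.133, 0.085, -71.4)
```

View pics/t3b.png

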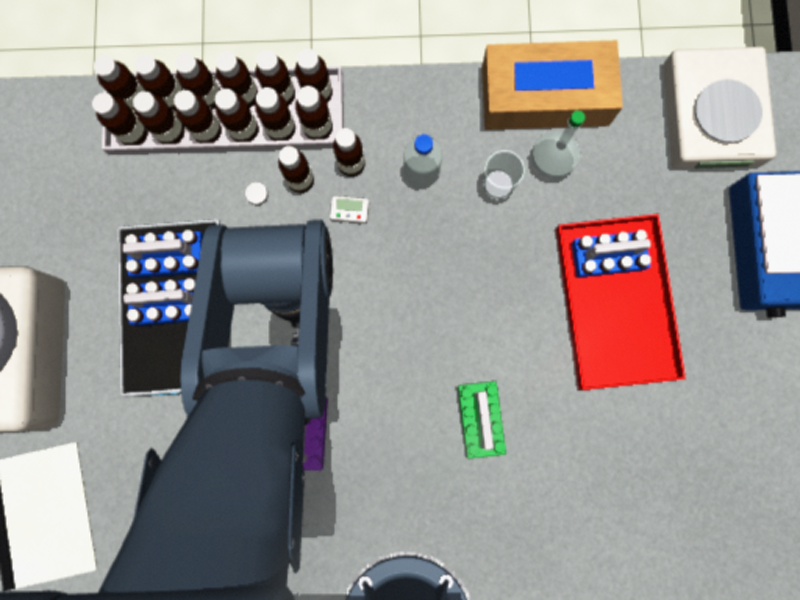

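Two racks stand upright on the shaker deck at (160,250) and (160,300), and one stands inside the tray at (612,253). The bystanders and decoys are where they were, and the gripper is clear.

```bash
python3 -c "
from station import order
print(order.sign_off())"
```

```text
the job is handed in; nothing more can be done
None
```

I handed the job in at about 53 s: the two racks that grip (friction about 0.5) stand on the shaker, and the third, in the tray, is borderline (about 0.2, roughly 1.5 N under its own weight). While testing that third rack I held it a fraction of a millimetre off the bench for its first 4 cm, then dragged it properly with its weight down before lifting.

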